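Set the full-bin tags at the cake packing table

ROBOT

A 6-joint arm with a two-finger parallel gripper is mounted at the origin on the work surface. World frame = base frame: x ahead of the robot, y to its left, z up, the work surface at z = 0. Lengths are in m, angles in rad, forces in N, time in s.
With the tool pointing down it reaches from about 0.4 to 0.825 m from the base axis. Payload 7 kg.
Tool frame: the origin (TCP) lies midway between the tips of the shut fingers; the grasp point (between the pads) lies 19 mm behind it; z points along the fingers, y is the line along which they close (so a half turn about z gives the same grasp; the last joint's range is limited). The gripper opens to 88 mm and grips with 3 to 60 N. Pads are 19 mm wide; open, the fingers measure 130 mm over their backs; the gripper's body (78 mm by 193 mm) begins 47 mm behind the grasp point.
Start: joints at [-0.997, 0.359, 0.012, 0, -1.224, -0.288], TCP at [0.19, -0.648, 0.227] pointing down, gripper open.
Joint ranges: [-3.07, 3.07], [-1.43, 2.12], [-1.02, 1.25], [-3.03, 1.67], [-3.05, -0], [-3.03, 3.03]. Speed limits (rad/s): [2.39, 2.39, 3.01, 3.14, 3.14, 3.14].

INTERFACE

Orientations are given as [roll, pitch, yaw] about the fixed x, y, z axes, in that order (R = Rz(yaw) Ry(pitch) Rx(roll)).
In Python, from station import monitor, viewer, arm gives the robot as it stands.
- The arm moves only by the tool move_arm, never from a script. Its argument "deltas" is a list that holds one entry, the list of rows, each a list of 7 numbers: the turn, a rotation vector about the tool's x, y, z in degrees, then the shift along the tool's x, y, z in m, then the finger opening in m, from 0 to 0.0876. A call has 1 to 12 rows; each row is the pose to reach, as a shift and turn from the pose commanded when the call began, along the tool's axes at that moment; what a row does not reach only later rows make up. A row lasts 1/12 s, in which the tool goes at most 41.7 mm and 7.16 degrees, less where a joint would pass 70% of its speed; a pose out of reach is approached as far as the arm can. A call with a gripper value outside its range is refused whole. The fingers move at their own pace and stop on an object; "force" is the grip in N (left out, the last holds). Time passes only in rows, so rows that repeat a pose let the fingers close. It gives the time, the measured TCP pose, the force and the opening at its end, in the units of the state.
- monitor.get_state(): the state, without advancing time (a new reading comes with each control period).
- viewer.grab_frame(name): name is "side" or "top" or "wrist"; returns a dict with "frame" (400x640x3 uint8, blue, green, red), "vfov" (degrees; the focal length in pixels is half the picture's height over the tangent of half this angle, whatever the lens; pixels are square), "cx", "cy" (the principal point, pixels), "D" ([k1, k2, p1, p2, k3] as OpenCV has them; the pictures are not rectified), "xyz" and "orientation" of the camera in the world; the wrist camera has in their place "hand_eye" (4x4, takes a point from camera to tool coordinates, whose origin is the TCP and whose axes are the flange's). Camera axes: x right, y down, z forward; pixel columns grow to the right and rows downward; lengths in m; the calibration is good to about 2 mm. A picture is of the moment at which its call begins: read the wrist's pose just before it. There is no depth.
- arm.job_done(): hands the job in, once; it reports no verdict.
The state is a dict: "t": time; "q": joint angles; "qd": joint speeds; "joint_efforts": joint torques, N m; "eef_pos": TCP position; "ee_rot": TCP orientation; "force": force on the tool from outside, world axes, zero at the start; "moment": the same for the moment, N m; "width": finger opening in m.
Only numpy, scipy, OpenCV 4.12 (cv2) and the standard library are available. Lean on these libraries where they do the work, as an engineer would, in place of code of your own. Each camera call takes 0.05 s, during which the arm holds its last target. There are 200 camera calls.

TASK

Each of the four cake bins has a hinged metal tag across from it: with a fingertip, gently push over the tags that are wrong, so that each bin full of cake has its tag lying with the round disc face up (leaning towards the robot) and each bin that is not full has the bar face up (leaning away from the robot). Only push the tags, never grip them, and leave the bins and everything else on the table where they stand.

Things in the scene. Friction and masses are not known exactly. Their poses are not given: they have to be found in the camera images.
- bin_a: open white plastic packing bin, 90 (x) x 100 (y) x 56 mm high, standing loose on the table in a row of four about 120 mm apart, on the robot's side of the row of tags. It is FULL: six slices of cake, in two rows of three, fill it to the brim. Origin: centre of its underside; x axis points away from the robot, square to the row, to the bin's own tag
- bin_b: open white plastic packing bin, 90 (x) x 100 (y) x 56 mm high, standing loose on the table in a row of four about 120 mm apart, on the robot's side of the row of tags. It is NOT full: two slices only, the rest of it is bare. Origin: centre of its underside; x axis points away from the robot, square to the row, to the bin's own tag
- bin_c: open white plastic packing bin, 90 (x) x 100 (y) x 56 mm high, standing loose on the table in a row of four about 120 mm apart, on the robot's side of the row of tags. It is FULL: six slices of cake, in two rows of three, fill it to the brim. Origin: centre of its underside; x axis points away from the robot, square to the row, to the bin's own tag
- bin_d: open white plastic packing bin, 90 (x) x 100 (y) x 56 mm high, standing loose on the table in a row of four about 120 mm apart, on the robot's side of the row of tags. It is NOT full: it is empty. Origin: centre of its underside; x axis points away from the robot, square to the row, to the bin's own tag
- stand_1: fixed steel tag stand, on a plywood strip 70 x 500 x 8 mm. It serves the bin straight across from it, the nearest one (125 mm along that bin's +x, at most 8 mm to its side): read which from the positions. Origin: on the table top under the hinge's middle; z up, x away from the bins (within 0.15 rad of the robot's x), y along the row. Two posts, 56 mm high, reach 40 mm either side of the centre
- hinge_1 (a point): middle of the hinge axis on stand_1, 50 mm above the table; the axis runs along y. The tag is an aluminium plate 60 mm wide, 4 mm thick, its free edge 60 mm from the axis. The face that looks to +x when upright has a dark round disc, 36 mm across (sign for full), the -x face a narrow dark bar, 48 x 10 mm (not full)
- tag_1 (a joint): swing of that stand's tag. 0: upright; -0.87 rad: leans towards robot and bins (-x), disc face up; +0.87: leans away (+x), bar face up. At rest on either stop its free edge is 46 mm out from the hinge axis and 89 mm above the table (110 mm when upright). Top-heavy: pushed past upright, it falls by itself to the other stop. About 75 g, polished and slippery; under 3 N moves it
- stand_2: fixed steel tag stand, on a plywood strip 70 x 500 x 8 mm. It serves the bin straight across from it, the nearest one (125 mm along that bin's +x, at most 8 mm to its side): read which from the positions. Origin: on the table top under the hinge's middle; z up, x away from the bins (within 0.15 rad of the robot's x), y along the row. Two posts, 56 mm high, reach 40 mm either side of the centre
- hinge_2 (a point): middle of the hinge axis on stand_2, 50 mm above the table; the axis runs along y. The tag is an aluminium plate 60 mm wide, 4 mm thick, its free edge 60 mm from the axis. The face that looks to +x when upright has a dark round disc, 36 mm across (sign for full), the -x face a narrow dark bar, 48 x 10 mm (not full)
- tag_2 (a joint): swing of that stand's tag. 0: upright; -0.87 rad: leans towards robot and bins (-x), disc face up; +0.87: leans away (+x), bar face up. At rest on either stop its free edge is 46 mm out from the hinge axis and 89 mm above the table (110 mm when upright). Top-heavy: pushed past upright, it falls by itself to the other stop. About 75 g, polished and slippery; under 3 N moves it
- stand_3: fixed steel tag stand, on a plywood strip 70 x 500 x 8 mm. It serves the bin straight across from it, the nearest one (125 mm along that bin's +x, at most 8 mm to its side): read which from the positions. Origin: on the table top under the hinge's middle; z up, x away from the bins (within 0.15 rad of the robot's x), y along the row. Two posts, 56 mm high, reach 40 mm either side of the centre
- hinge_3 (a point): middle of the hinge axis on stand_3, 50 mm above the table; the axis runs along y. The tag is an aluminium plate 60 mm wide, 4 mm thick, its free edge 60 mm from the axis. The face that looks to +x when upright has a dark round disc, 36 mm across (sign for full), the -x face a narrow dark bar, 48 x 10 mm (not full)
- tag_3 (a joint): swing of that stand's tag. 0: upright; -0.87 rad: leans towards robot and bins (-x), disc face up; +0.87: leans away (+x), bar face up. At rest on either stop its free edge is 46 mm out from the hinge axis and 89 mm above the table (110 mm when upright). Top-heavy: pushed past upright, it falls by itself to the other stop. About 75 g, polished and slippery; under 3 N moves it
- stand_4: fixed steel tag stand, on a plywood strip 70 x 500 x 8 mm. It serves the bin straight across from it, the nearest one (125 mm along that bin's +x, at most 8 mm to its side): read which from the positions. Origin: on the table top under the hinge's middle; z up, x away from the bins (within 0.15 rad of the robot's x), y along the row. Two posts, 56 mm high, reach 40 mm either side of the centre
- hinge_4 (a point): middle of the hinge axis on stand_4, 50 mm above the table; the axis runs along y. The tag is an aluminium plate 60 mm wide, 4 mm thick, its free edge 60 mm from the axis. The face that looks to +x when upright has a dark round disc, 36 mm across (sign for full), the -x face a narrow dark bar, 48 x 10 mm (not full)
- tag_4 (a joint): swing of that stand's tag. 0: upright; -0.87 rad: leans towards robot and bins (-x), disc face up; +0.87: leans away (+x), bar face up. At rest on either stop its free edge is 46 mm out from the hinge axis and 89 mm above the table (110 mm when upright). Top-heavy: pushed past upright, it falls by itself to the other stop. About 75 g, polished and slippery; under 3 N moves it
- spatula: palette knife 230 mm long with a wooden handle, lying along the row between bins and tags, under 20 mm high, loose bystander; origin on its underside
- tape: ring of clear tape, 72 mm across, 24 mm high, loose bystander; origin at the centre of its underside
- jar: jar with a lid, 60 mm across, 85 mm high, loose bystander; origin at the centre of its underside
- cup: white cup, 72 mm across, 75 mm high, loose bystander; origin at the centre of its underside
- bowl: steel bowl, 120 mm across, 55 mm high, loose bystander; origin at the centre of its underside
- pack: wrapped cake, 75 x 85 x 41 mm, loose bystander; origin at the centre of its underside
- spray: white bottle, 56 mm across, 150 mm high, loose bystander; origin at the centre of its underside
There are look-alikes about, which are no part of the job. Leave any blue or green look-alike of the bin_c alone.

How it is judged:
At the end, for the whole second after the job is handed in: The tags of both full bins lean towards the robot, disc face up (joint below -0.7 rad), those of the other two lean away, bar face up (above 0.7 rad), all at rest (under 0.1 rad/s), and every bin and bystander is within 15 mm of where it stood, the bins upright (horizontal distance between stand_1 and bin_a below 0.15 m and value of joint tag_1 below -0.7 rad and horizontal distance between stand_2 and bin_b below 0.15 m and value of joint tag_2 above 0.7 rad and ((horizontal distance between stand_3 and bin_c below 0.15 m and horizontal distance between stand_4 and bin_d below 0.15 m and value of joint tag_3 below -0.7 rad and value of joint tag_4 above 0.7 rad) or (horizontal distance between stand_3 and bin_d below 0.15 m and horizontal distance between stand_4 and bin_c below 0.15 m and value of joint tag_3 above 0.7 rad and value of joint tag_4 below -0.7 rad)) and velocity of joint tag_1 between -0.1 and 0.1 rad/s and velocity of joint tag_2 between -0.1 and 0.1 rad/s and velocity of joint tag_3 between -0.1 and 0.1 rad/s and velocity of joint tag_4 between -0.1 and 0.1 rad/s and distance of each of bin_a, bin_b, bin_c, bin_d, spatula, tape, jar, cup, bowl, pack, spray from where it was at the start of the episode below 0.015 m and angle between each of bin_a, bin_b, bin_c, bin_d's own z axis and vertical below 0.15 rad); the robot touches nothing.
It fails at once if a bin is shifted, lifted or carried (15 mm) (distance of any of bin_a, bin_b, bin_c, bin_d from where it was at the start of the episode above 0.015 m).
It fails at once if one of the other things on the table is shifted or lifted (15 mm) (distance of any of spatula, tape, jar, cup, bowl, pack, spray from where it was at the start of the episode above 0.015 m).
It fails at once if a tag is gripped or shoved hard (more than 15 N of the fingers on a tag or its stand) (contact force between the fingers and stand_1 above 15 N or contact force between the fingers and stand_2 above 15 N or contact force between the fingers and stand_3 above 15 N or contact force between the fingers and stand_4 above 15 N).
It also fails if it takes over 54 s, if anything falls off the work surface, if the arm or the gripper's body presses on something with over 40 N, if the wrist force passes 120 N, or if a joint passes its speed limit or range.

## Working session

There is one attempt and no reset: what is moved stays moved. The work goes in short steps, Python scripts to look and compute and a tool call to move; the robot and the scene stay as the last step left them, time stands still between calls to the robot, and variables do not carry over. Pictures are saved under pics/ and viewed, on a budget of 10 in all, crops included, one or two more only if the job needs it, and the job is handed in when it is done.

Besides the shell and the picture viewer there is one more tool, called as name([rows], argument=value, ...), one row to a line, values as JSON. move_arm: Moves the arm, as the interface text tells. Its arguments: {"type":"object","properties":{"deltas":{"type":"array","items":{"type":"array","items":{"type":"array","items":{"type":"number"}}}},"force":{"type":"number"}},"required":["deltas"]}

```bash
mkdir -p pics; cat > h.py <<'E'
import numpy as np, cv2
from scipy.spatial.transform import Rotation as R
from station import monitor, viewer, arm
def K(f):
    fl=200/np.tan(np.radians(f["vfov"])/2); return np.array([[fl,0,f["cx"]],[0,fl,f["cy"]],[0,0,1]])
def rot(o):
    o=np.array(o,float); return o if o.shape==(3,3) else (R.from_euler('xyz',o).as_matrix() if o.size==3 else R.from_quat(o).as_matrix())
def world(f,uv,z,C=None):
    Rm,p=(rot(f["orientation"]),np.array(f["xyz"])) if C is None else C
    n=cv2.undistortPoints(np.array(uv,float).reshape(-1,1,2),K(f),np.array(f["D"],float)).reshape(-1,2)
    d=np.c_[n,np.ones(len(n))]@Rm.T; return p+d*((np.broadcast_to(z,len(n))-p[2])/d[:,2])[:,None]
def proj(f,P):
    Rm=rot(f["orientation"]);rv=cv2.Rodrigues(Rm.T)[0]
    return cv2.projectPoints(np.array(P,float),rv,-Rm.T@np.array(f["xyz"]),K(f),np.array(f["D"],float))[0].reshape(-1,2)
E
python3 - <<'E'
from h import *
s=monitor.get_state();print({k:np.round(v,3) for k,v in s.items()})
for n in("top","side"):
    f=viewer.grab_frame(n);cv2.imwrite(f"pics/{n}0.png",cv2.resize(f["frame"],(800,500),interpolation=cv2.INTER_CUBIC))
    print(n,{k:v for k,v in f.items() if k!="frame"})
E
```

```text
{'t': np.float64(0.0), 'q': array([-0.997,  0.359,  0.011, -0.   , -1.224, -0.288]), 'qd': array([-0.002,  0.001, -0.001, -0.001, -0.001, -0.   ]), 'joint_efforts': array([ 0.0000e+00, -5.8273e+01,  2.9307e+01,  6.9970e+00,  7.0000e-03,
       -0.0000e+00]), 'eef_pos': array([ 0.19 , -0.647,  0.226]), 'ee_rot': array([ 3.14 , -0.   , -2.856]), 'force': array([-0.34 ,  0.325,  0.329]), 'moment': array([-0.022,  0.012,  0.036]), 'width': np.float64(0.088)}
top {'vfov': 43.32043478852611, 'cx': 318.99212381120503, 'cy': 209.39987328768376, 'D': array([-0.06532919,  0.        ,  0.        ,  0.        ,  0.        ]), 'xyz': array([ 0.31351208, -0.00204343,  1.65026915]), 'orientation': array([-3.03091864e+00,  1.94060213e-03, -1.57709914e+00])}
side {'vfov': 57.48804535526993, 'cx': 316.7603710150792, 'cy': 195.39269113317462, 'D': array([-0.01244527,  0.        ,  0.        ,  0.        ,  0.        ]), 'xyz': array([0.39383121, 0.74637625, 0.94104101]), 'orientation': array([-2.44778953,  0.00525173, -2.96522511])}
```

View pics/top0.png

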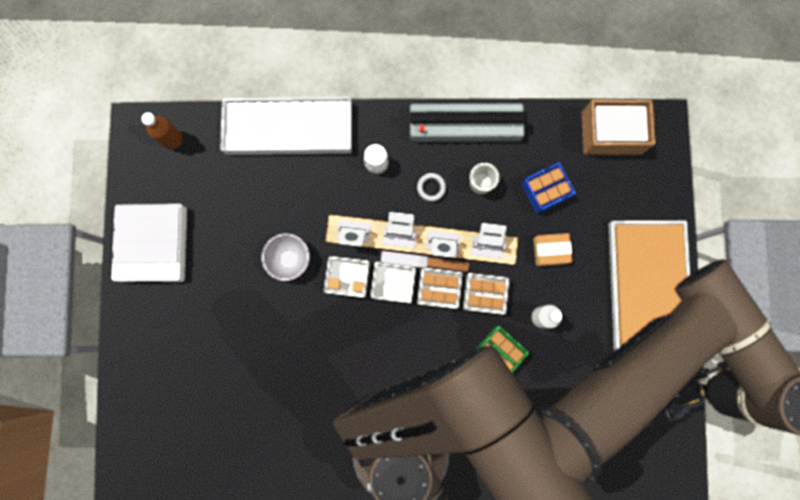

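View pics/side0.png

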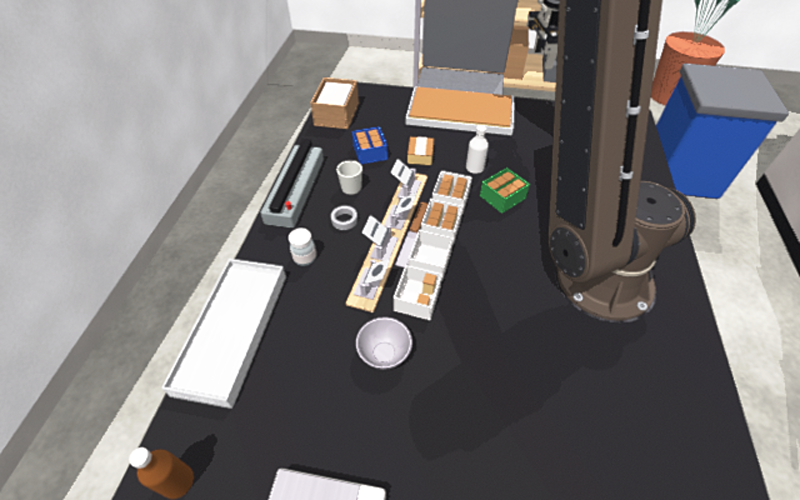

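Top view, left to right (+y to -y):

| Bin (px) | Contents | Tag (px) | Action |
|---|---|---|---|
| 347,277 | two slices | disc up (352,234) | flip |
| 394,283 | empty | bar up | none |
| 440,288 | full | disc up | none |
| 487,293 | full | bar up (491,237) | flip |

I'll take an enlarged crop to measure from.

```bash
python3 - <<'E'
from h import *
f=viewer.grab_frame("top")
c=f["frame"][160:260,250:410]
cv2.imwrite("pics/crop1.png",cv2.resize(c,(800,500),interpolation=cv2.INTER_CUBIC))
E
```

```text
(no output)
```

View pics/crop1.png

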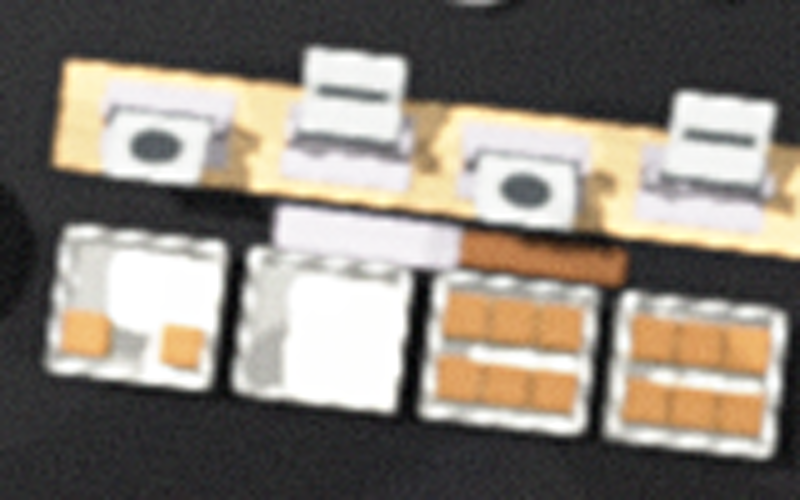

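Crop (x5), corner pixels: the left tag's free edge runs (107,175)–(203,184) and its hinge edge (113,108)–(212,118). The right tag's free edge runs (676,92)–(776,102) and its hinge edge (668,178)–(768,190).

```bash
python3 - <<'E'
from h import *
f=viewer.grab_frame("top")
px=np.array([[107,175],[203,184],[113,110],[212,120],[676,92],[776,102],[668,178],[768,190],[66,58],[53,168],[66,228],[228,243],[775,458],[300,48],[408,57],[482,220],[575,228]],float)/5+[250,160]-.4
z=[.089,.089,.05,.05,.089,.089,.05,.05,.008,.008,.056,.056,.056,.089,.089,.089,.089]
print(np.round(world(f,px,z),4))
s=monitor.get_state();print(R.from_euler('xyz',s["ee_rot"]).as_matrix().round(3))
w=viewer.grab_frame("wrist");print(np.round(w["hand_eye"],3))
E
```

```text
[[ 0.5346  0.1499  0.089 ]
 [ 0.5285  0.0897  0.089 ]
 [ 0.5824  0.15    0.05  ]
 [ 0.5754  0.0862  0.05  ]
 [ 0.585  -0.2077  0.089 ]
 [ 0.5783 -0.2706  0.089 ]
 [ 0.5359 -0.2065  0.05  ]
 [ 0.5277 -0.2706  0.05  ]
 [ 0.6246  0.1854  0.008 ]
 [ 0.551   0.1935  0.008 ]
 [ 0.5054  0.1792  0.056 ]
 [ 0.495   0.0757  0.056 ]
 [ 0.3559 -0.27    0.056 ]
 [ 0.6146  0.0287  0.089 ]
 [ 0.6084 -0.0393  0.089 ]
 [ 0.5047 -0.0846  0.089 ]
 [ 0.4993 -0.1426  0.089 ]]
[[-0.959 -0.282 -0.   ]
 [-0.282  0.959  0.001]
 [ 0.     0.001 -1.   ]]
[[-0.    -0.955 -0.297  0.081]
 [ 1.    -0.    -0.001  0.001]
 [ 0.    -0.297  0.955 -0.157]
 [ 0.     0.     0.     1.   ]]
```

move_arm([
  [[0,0,6,-0.035,0.0175,0,0],[0,0,12,-0.07,0.035,0,0],[0,0,18,-0.105,0.0525,0,0],[0,0,23.5,-0.14,0.07,0,0],[0,0,23.5,-0.175,0.0875,0,0],[0,0,23.5,-0.21,0.105,0,0],[0,0,23.5,-0.245,0.1225,0,0],[0,0,23.5,-0.28,0.14,0,0],[0,0,23.5,-0.315,0.1575,0,0],[0,0,23.5,-0.35,0.175,0,0],[0,0,23.5,-0.385,0.1925,0,0],[0,0,23.5,-0.42,0.21,0,0]],
], force=10)

```text
t: 1.25
eef_pos: [0.5352, -0.3261, 0.2267]
ee_rot: [-3.142, 0.0, 3.017]
force: [1.0, -0.6, -0.1]
width: 0.0129
```

move_arm([
  [[0,0,0,-0.024,0.029,0,0],[0,0,0,-0.048,0.058,0,0],[0,0,0,-0.072,0.088,0.01,0],[0,0,0,-0.072,0.088,0.03,0],[0,0,0,-0.072,0.088,0.05,0],[0,0,0,-0.072,0.088,0.06,0],[0,0,0,-0.072,0.088,0.06,0],[0,0,0,-0.072,0.088,0.06,0]],
])

```text
t: 1.92
eef_pos: [0.6161, -0.2497, 0.1666]
ee_rot: [-3.141, -0.001, 3.017]
force: [0.9, 0.7, 0.4]
width: 0.0008
```

```bash
python3 - <<'E'
from h import *
s=monitor.get_state();print(np.round(s["eef_pos"],4),np.round(s["ee_rot"],3))
w=viewer.grab_frame("wrist");cv2.imwrite("pics/w1.png",w["frame"])
print({k:v for k,v in w.items() if k!="frame"})
E
```

```text
[ 0.6161 -0.2497  0.1666] [-3.141e+00 -1.000e-03  3.017e+00]
{'vfov': 71.65171660725528, 'cx': 318.2924001154434, 'cy': 199.2525261363586, 'D': array([-0.03509309,  0.        ,  0.        ,  0.        ,  0.        ]), 'hand_eye': array([[-4.37380904e-04, -9.54721538e-01, -2.97500577e-01,
         8.11547871e-02],
       [ 9.99999864e-01, -3.33275107e-04, -4.00657784e-04,
         7.54228043e-04],
       [ 2.83367080e-04, -2.97500712e-01,  9.54721554e-01,
        -1.56947152e-01],
       [ 0.00000000e+00,  0.00000000e+00,  0.00000000e+00,
         1.00000000e+00]])}
```

View pics/w1.png

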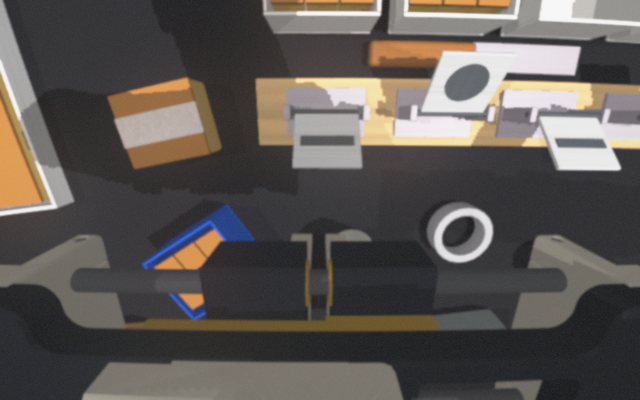

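The wrist view shows the right tag bar up, with its free edge at (294,167)–(362,168), and its bin full above it. The cup is partly hidden at about (352,236). I'll check the offsets.

```bash
python3 - <<'E'
from h import *
s=monitor.get_state();T=rot(s["ee_rot"]);w=viewer.grab_frame("wrist");H=w["hand_eye"]
C=(T@H[:3,:3],s["eef_pos"]+T@H[:3,3])
P=world(w,[[294,167],[362,168],[291,112],[362,112]],[.089,.089,.05,.05],C)
print(P.round(4),((P-s["eef_pos"])@T).round(4))
f=viewer.grab_frame("top");print(world(f,[[484*.8,166*.8],[547*.8,312*.8]],[.075,.15]).round(3))
E
```

```text
[[ 0.5776 -0.2655  0.089 ]
 [ 0.5858 -0.2075  0.089 ]
 [ 0.5319 -0.2648  0.05  ]
 [ 0.5403 -0.198   0.05  ]] [[ 0.0368 -0.0202  0.0786]
 [ 0.036   0.0383  0.0785]
 [ 0.0823 -0.0252  0.1175]
 [ 0.0823  0.0421  0.1175]]
[[ 0.735 -0.221  0.075]
 [ 0.357 -0.353  0.15 ]]
```

move_arm([
  [[0,0,0,0,0.009,0.02,0],[0,0,0,0,0.009,0.045,0],[0,0,0,0,0.009,0.07,0],[0,0,0,0,0.009,0.086,0],[0,0,0,0.01,0.009,0.086,0],[0,0,0,0.018,0.009,0.086,0],[0,0,0,0.024,0.009,0.086,0],[0,0,0,0.029,0.009,0.086,0],[0,0,0,0.034,0.009,0.086,0],[0,0,0,0.039,0.009,0.086,0],[0,0,0,0.044,0.009,0.086,0],[0,0,0,0.049,0.009,0.086,0]],
])

```text
t: 3.07
eef_pos: [0.5682, -0.2342, 0.0813]
ee_rot: [3.141, 0.001, 3.017]
force: [-0.1, -0.6, -0.0]
width: 0.0003
```

move_arm([
  [[0,0,0,0.004,0,0,0],[0,0,0,0.008,0,0,0],[0,0,0,0.012,0,0,0],[0,0,0,0.016,0,0,0],[0,0,0,0.02,0,0,0],[0,0,0,0.024,0,0,0],[0,0,0,0.028,0,0,0],[0,0,0,0.033,0,0,0],[0,0,0,0.033,0,0,0]],
])

```text
t: 3.82
eef_pos: [0.5351, -0.2301, 0.0805]
ee_rot: [3.141, -0.001, 3.017]
force: [-0.5, 0.6, -1.0]
width: 0.0003
```

move_arm([
  [[0,0,0,-0.015,0,0,0],[0,0,0,-0.03,0,-0.02,0],[0,0,0,-0.04,0,-0.05,0],[0,0,0,-0.04,0,-0.08,0],[0,0,0,-0.04,0,-0.11,0],[0,0,0,-0.04,0,-0.11,0],[0,0,0,-0.04,0,-0.11,0]],
])

```text
t: 4.4
eef_pos: [0.5769, -0.2353, 0.1927]
ee_rot: [3.142, 0.004, 3.017]
force: [0.1, 0.6, 0.2]
width: 0.0005
```

```bash
python3 - <<'E'
from h import *
s=monitor.get_state();print(np.round(s["eef_pos"],4),np.round(s["ee_rot"],3))
w=viewer.grab_frame("wrist");cv2.imwrite("pics/w2.png",w["frame"])
E
```

```text
[ 0.5769 -0.2353  0.1927] [3.142 0.004 3.017]
```

View pics/w2.png

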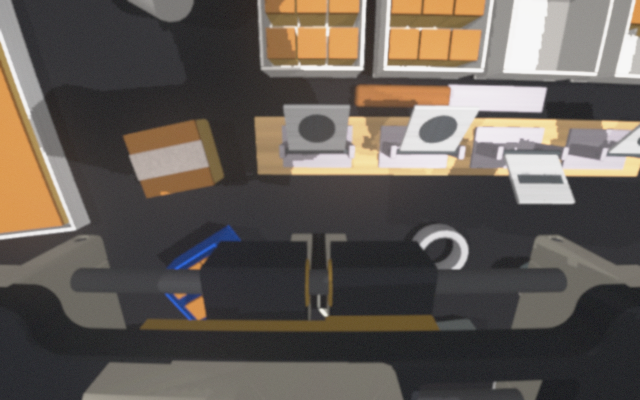

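The fourth tag now lies disc up (317,128) and its neighbours haven't moved. Next is the first tag, approached from the robot side.

move_arm([
  [[0,0,0,0.011,0.03,0,0],[0,0,0,0.022,0.06,0,0],[0,0,0,0.033,0.09,0,0],[0,0,0,0.044,0.12,0,0],[0,0,0,0.055,0.15,0,0],[0,0,0,0.066,0.18,0,0],[0,0,0,0.077,0.21,0,0],[0,0,0,0.088,0.24,0,0],[0,0,0,0.099,0.27,0,0],[0,0,0,0.11,0.3,0,0],[0,0,0,0.12,0.33,0,0],[0,0,0,0.127,0.351,0,0]],
])

```text
t: 5.45
eef_pos: [0.492, 0.1306, 0.1894]
ee_rot: [-3.141, -0.002, 3.018]
force: [-0.1, 0.4, 0.3]
width: 0.0004
```

move_arm([
  [[0,0,0,0,0,0.02,0],[0,0,0,0,0,0.045,0],[0,0,0,0,0,0.07,0],[0,0,0,0,0,0.09,0],[0,0,0,0,0,0.105,0],[0,0,0,0,0,0.11,0],[0,0,0,0,0,0.11,0],[0,0,0,0,0,0.11,0]],
])

```text
t: 6.12
eef_pos: [0.4932, 0.1287, 0.0804]
ee_rot: [-3.141, -0.001, 3.017]
force: [-0.2, 0.1, 0.2]
width: 0.0006
```

move_arm([
  [[0,0,0,-0.008,0,0,0],[0,0,0,-0.016,0,0,0],[0,0,0,-0.022,0,0,0],[0,0,0,-0.027,0,0,0],[0,0,0,-0.032,0,0,0],[0,0,0,-0.037,0,0,0],[0,0,0,-0.042,0,0,0],[0,0,0,-0.047,0,0,0],[0,0,0,-0.052,0,0,0],[0,0,0,-0.057,0,0,0],[0,0,0,-0.061,0,0,0],[0,0,0,-0.065,0,0,0]],
])

```text
t: 7.12
eef_pos: [0.5584, 0.1208, 0.0805]
ee_rot: [3.142, 0.0, 3.017]
force: [-0.8, 0.4, -0.3]
width: 0.0004
```

move_arm([
  [[0,0,0,-0.004,0,0,0],[0,0,0,-0.008,0,0,0],[0,0,0,-0.012,0,0,0],[0,0,0,-0.016,0,0,0],[0,0,0,-0.02,0,0,0],[0,0,0,-0.023,0,0,0],[0,0,0,-0.023,0,0,0]],
])

```text
t: 7.7
eef_pos: [0.5813, 0.1179, 0.0805]
ee_rot: [3.142, 0.0, 3.017]
force: [0.1, 0.3, 0.8]
width: 0.0001
```

move_arm([
  [[0,0,0,0.015,0,0,0],[0,0,0,0.03,0,-0.02,0],[0,0,0,0.05,0,-0.05,0],[0,0,0,0.07,0,-0.08,0],[0,0,0,0.09,0,-0.11,0],[0,0,0,0.09,0,-0.13,0],[0,0,0,0.09,0,-0.15,0],[0,0,0,0.09,0,-0.15,0],[0,0,0,0.09,0,-0.15,0]],
])

```text
t: 8.45
eef_pos: [0.4917, 0.1296, 0.232]
ee_rot: [3.139, 0.002, 3.018]
force: [0.5, 0.1, -0.5]
width: 0.0007
```

```bash
python3 - <<'E'
from h import *
s=monitor.get_state();print(np.round(s["eef_pos"],4))
f=viewer.grab_frame("side");c=f["frame"][110:280,220:420]
cv2.imwrite("pics/side1.png",cv2.resize(c,(700,595),interpolation=cv2.INTER_CUBIC))
f=viewer.grab_frame("wrist");cv2.imwrite("pics/w3.png",f["frame"])
E
```

```text
[0.4917 0.1296 0.232 ]
```

View pics/side1.png

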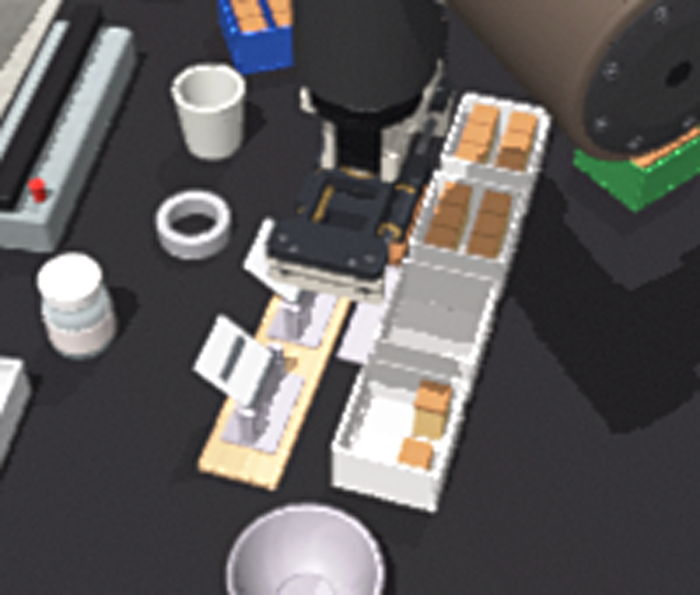

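The first tag is now bar up (232,360). The gripper hides the other tags here, so I'll check them in the wrist view.

View pics/w3.png

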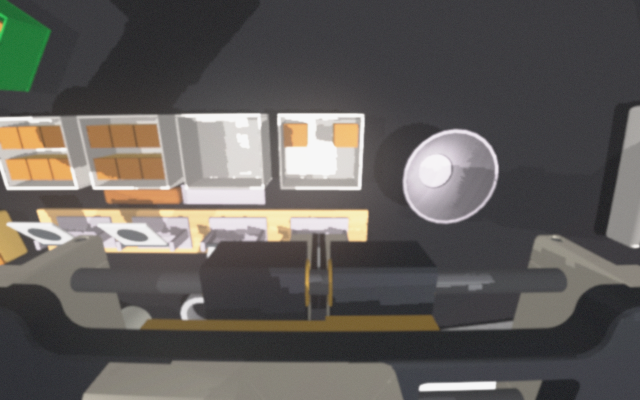

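The tags at the two full bins are disc up (45,233 and 135,235). The empty bin's tag leans away (side view, 265,255), and the two-slice bin's tag is bar up. The bins and spatula are in place, and the arm is clear, so I'm handing in.

```bash
python3 -c "
from station import arm;print(arm.job_done())"
```

```text
the job is handed in; nothing more can be done
None
```

I pushed over the two wrong tags with the shut fingertips and handed the job in at about 8.5 s of robot time. No verdict is reported.

- **Full bin at the robot's far right:** its tag showed the bar. I pushed it towards the robot, and a wrist picture afterwards showed the disc face up.
- **Two-slice bin at the far left:** its tag showed the disc. I pushed it away from the robot, and the last side picture showed the bar face up.
- **The other two tags:** they were already right, so I left them alone. The last pictures show the other full bin's tag still disc up. The empty bin's tag is partly hidden by the gripper in them, but it was fully visible bar up before the last push and still leans away.

The wrist force read about 1 N after each push. The bins, spatula and other bystanders looked unmoved in the pictures, but I did not measure their final positions. No check failed or disagreed.

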